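Clear the stop and clamp a batten in the crosscut jig

ROBOT

A 7-joint arm with a two-finger parallel gripper is mounted at the origin on a cart in front of the work surface, level with it; the furniture and walls round the work are solid. World frame = base frame: x ahead of the robot, y to its left, z up, the work surface at z = 0. Lengths are in m, angles in rad, forces in N, time in s.
With the tool pointing down it reaches from about 0.4 to 0.85 m from the base axis. Payload 10.4 kg.
Tool frame: the origin (TCP) lies at the very end of the fingers, on their centre line; the grasp point (between the pads) lies behind it (arm.hold_point_z is the z of the grasp point in the tool frame, in m); z points along the fingers, y is the line along which they close (so a half turn about z gives the same grasp; the last joint's range is limited). The gripper opens to 85 mm and grips with 20 to 120 N. Pads are 22 mm wide; open, the fingers measure 114 mm over their backs; the gripper's body (76 mm by 85 mm) begins 54 mm behind the grasp point. The pads swing forward as they close: fully open they stand 13 mm farther back than shut.
Start: joints at [-1.304, 0.332, -0.065, 1.46, 0.022, 1.35, -0.088], TCP at [0.179, 0.599, 0.207] pointing down, gripper open.
Joint ranges: [-2.6, 2.6], [-0.5, 2.12], [-1.47, 1.34], [0.16, 2.42], [-1.27, 4.41], [0.06, 2.06], [-2.6, 2.6]. Speed limits (rad/s): [2.22, 2.22, 2.79, 2.79, 3.14, 3.14, 3.14].

INTERFACE

Orientations are given as [roll, pitch, yaw] about the fixed x, y, z axes, in that order (R = Rz(yaw) Ry(pitch) Rx(roll)).
In Python, from bench import arm gives the robot as it stands. The module is installed in compiled form; this text tells all that it offers.
- The arm moves only by the tool jog_arm, never from a script. Its argument "rows" is one flat list of numbers, 6 for each row, row after row: the shift along the tool's x, y, z scaled (see below), then the turn, a rotation vector about the tool's x, y, z scaled (see below). A call has exactly 8 rows; each row shifts and turns the commanded pose from where the row before left it, along the tool's axes as they then stand; what a row does not reach is not made up. The controller multiplies each number of a shift by 25 cm and each number of a turn by 180 degrees. A row lasts 1/12 s, in which the tool goes at most 41.7 mm and 7.16 degrees, less where a joint would pass 70% of its speed; a pose out of reach is approached as far as the arm can. A call with a number of a shift or a turn outside -1 to 1 is refused whole. A call with a gripper value outside its range is refused whole. "claw" is the gripper's target within -1 to 1 (fully open at 1, half-way at 0, shut at -1), set as the call begins (left out, the last holds). The fingers move at their own pace and stop on an object; the grip force is fixed at half the most. Time passes only in rows, so rows that do not move let the fingers close, or fill a call up. It gives the time, the measured TCP pose, the force, the opening and the grip force at its end, in the units of the state.
- arm.read_state(): the state, without advancing time (a new reading comes with each control period).
- arm.snapshot(name): name is "scene" or "side" or "wrist"; returns the picture (400x640x3 uint8, red, green, blue); there is no depth.
- arm.calibration(name): a dict with "vertical_fov" (degrees; the focal length in pixels is half the picture's height over the tangent of half this angle, whatever the lens; pixels are square), "cx", "cy" (the principal point, pixels), "pose" (4x4, takes a point from camera to world coordinates). Camera axes: x right, y up, looking along -z (the intrinsics and any distortion apply to the point x, -y, -z); pixel columns grow to the right and rows downward; lengths in m; the calibration is good to about 2 mm. A picture is of the moment at which its call begins: read the wrist's pose just before it. calibration takes no time and is no camera call; for the wrist camera it gives the pose at the moment of the call.
- arm.finish_job(): hands the job in; it is judged then, once.
The state is a dict: "time_s": time; "joint_positions": joint angles; "joint_velocities": joint speeds; "tau": joint torques, N m; "tcp_pos": TCP position; "orientation": TCP orientation; "force": force on the tool from outside, world axes, zero at the start; "ft_torque": the same for the moment, N m; "width": finger opening in m; "grip_force": force on a finger pad.
Only numpy, scipy, OpenCV 4.12 (cv2) and the standard library are available. Lean on these libraries where they do the work, as an engineer would, in place of code of your own. Each camera call takes 0.05 s, during which the arm holds its last target. There are 200 camera calls.

TASK

An offcut from the last cut is still lying in the crosscut jig where the next batten has to go: first pick it out and leave it in the black tray. Then lay the long batten in the jig, flat on the board, with its side flush along the fence and its end hard against the stop block, let go of it, and press the toggle clamp's handle down fully home so that the clamp locks and holds the batten ready for sawing. Leave the other tools where they are.

Things in the scene. Friction and masses are not known exactly. Their poses are not given: they have to be found in the camera images.
- jig: crosscut jig, fixed to the bench: plywood board 110 x 280 x 18 mm, origin under its centre, local x toward the fence, y along the fence toward the stop block, z up. Wooden fence, 20 mm thick, 18 mm high above the board, face at x = +30 mm. Wooden stop block, 50 mm wide, 40 mm high above the board, face at y = +50 mm, with the toggle clamp on top. Front edge: rail 14 mm wide, 12 mm high
- corner (a point): point on the board's top (18 mm above the bench) where the fence face meets the stop face; axes as the jig. A batten well seated on the -y side of the stop has its origin at x = -20, y = -90, z = 0 mm from here
- batten: long pine batten 180 x 40 x 45 mm (length along its x, width along y, 45 mm high), lying on the bench; origin at the centre of its underside; either end may go to the stop. 0.11 to 0.22 kg
- offcut: short pine offcut 34 mm long (along its x), 40 mm wide, 45 mm high, lying loose on the jig's board beside the fence; origin at the centre of its underside; about 40 g. It stands 27 mm above the fence's top
- tray: black plastic tray, loose, 141 x 158 mm, rim 46 mm high, floor 2 mm, open inside about 100 x 115 mm; origin under its centre; local x the 141 mm side
- clamp_arm (a joint): toggle clamp's arm, rad: 0 = raised clear (as at the start, pointing up and a little back from the work), about 1.66 = lying down over the work. It moves with the handle through a linkage
- clamp_handle (a joint): toggle clamp's handle relative to the arm, rad: 0 = raised (start), about 2.97 = pressed fully home, past dead centre, where it stays locked. Stiff by friction, stays where it is left; takes about 2 to 5 N at the grip
- clamp_grip (a point): centre of the handle's black grip, a round bar 16 mm thick, 88 mm long, in the upright plane at jig x = +10 mm. Raised, it points up and to the jig's +y, 73 deg above level, and this point is at about [10, 102, 157] mm in the jig's frame; it swings in an arc outward (+y) and down; pressed home about [10, 165, 90] mm, the grip nearly level. Press on its upper side
- clamp_foot: sprung rubber foot, 19 mm across, under the end of the clamp's arm; origin at the centre of its lower face; with the arm down it presses on the batten's top about 35 mm from the stop, with about 10 to 16 N
- tape: bystander: black tape measure with a round green badge, 55 x 82 x 66 mm, standing on the bench behind the clamp; origin under its centre
- spool: bystander: thread spool, 41 mm across and 52 mm high, standing on the bench left of the clamp; origin under its centre
- snips: bystander: small side cutters with red handles, 76 x 93 x 14 mm, lying on the bench in front of the jig and batten; origin under its centre
Things that resemble listed ones, but are neither listed nor needed, are in the scene too. Several things have the shape of the offcut; the one meant has the colours described above.

How it is judged:
By the outcome, as a careful person would: the job done as asked, in the order asked, and still so for the second after the job is handed in, with the robot touching nothing.
It also fails if it takes over 61 s, if anything falls off the work surface, if the arm or the gripper's body presses on something with over 40 N, if the wrist force passes 120 N, or if a joint passes its speed limit or range.

## Working session

There is one attempt and no reset: what is moved stays moved. The work goes in short steps, Python scripts to look and compute and a tool call to move; the robot and the scene stay as the last step left them, time stands still between calls to the robot, and variables do not carry over. Pictures are saved under pics/ and viewed, at most 10 in all, crops included, and the job is handed in when it is done.

Besides the shell and the picture viewer there is one more tool, called after "Request:" as name(argument=value, ...), one argument or row to a line, values as JSON. jog_arm: Moves the arm, as the interface text tells. Shifts and turns lie within -1 to 1; 1 stands for 25 cm of shift or 180 degrees of turn. Its arguments: {"type":"object","properties":{"rows":{"type":"array"},"claw":{"type":"number"}},"required":["rows"]}

```bash
mkdir -p pics; cat > h.py <<'E'
import numpy as np, cv2
from bench import arm
from scipy.spatial.transform import Rotation as R
def K(n):
    c=arm.calibration(n); f=200/np.tan(np.radians(c["vertical_fov"])/2); return c,f
def ray(n,u,v,c=None):
    c0,f=K(n); c=c or c0; P=np.array(c["pose"])
    d=np.array([(u-c["cx"])/f,-(v-c["cy"])/f,-1.]); return P[:3,3],P[:3,:3]@d
def onz(n,u,v,z,c=None):
    o,d=ray(n,u,v,c); return o+d*(z-o[2])/d[2]
def proj(n,p,c=None):
    c0,f=K(n); c=c or c0; P=np.array(c["pose"]); q=P[:3,:3].T@(np.array(p)-P[:3,3])
    return np.array([c["cx"]-f*q[0]/q[2], c["cy"]+f*q[1]/q[2]])
def snap(n,f):
    im=arm.snapshot(n); cv2.imwrite("pics/"+f,im[...,::-1]); return im
E
python3 - <<'E'
from h import *
for n in("scene","side","wrist"):
    c=arm.calibration(n); print({k:(np.round(v,3).tolist() if k=="pose" else v) for k,v in c.items()})
    snap(n,n+"0.png")
s=arm.read_state(); print(s); print(arm.hold_point_z)
E
```

```text
{'vertical_fov': 56.47645722690863, 'cx': 314.67546573566057, 'cy': 197.68790800234567, 'pose': [[0.461, 0.378, -0.803, -0.133], [-0.887, 0.217, -0.407, -0.448], [0.02, 0.9, 0.436, 0.494], [0.0, 0.0, 0.0, 1.0]]}
{'vertical_fov': 56.41132916365964, 'cx': 326.0227922021116, 'cy': 198.05078414279149, 'pose': [[0.998, -0.02, 0.066, 0.629], [0.068, 0.471, -0.879, -0.844], [-0.013, 0.882, 0.471, 0.528], [0.0, 0.0, 0.0, 1.0]]}
{'vertical_fov': 66.61384320440138, 'cx': 318.1708257886242, 'cy': 196.3514840194033, 'pose': [[0.286, -0.916, -0.282, 0.106], [0.958, 0.273, 0.087, 0.619], [-0.002, -0.295, 0.955, 0.373], [0.0, 0.0, 0.0, 1.0]]}
{'time_s': 0.15, 'joint_positions': array([-1.30360688,  0.33270345, -0.06472766,  1.46075095,  0.02160636,
        1.34990065, -0.08846522]), 'joint_velocities': array([-3.75431568e-04, -3.86476413e-03,  5.17907991e-04, -3.05882708e-03,
        6.47607742e-04,  9.19677513e-05,  6.39465591e-06]), 'tau': array([ 8.37423722e-04, -6.25841403e+01,  4.92852798e-02, -3.91847599e+01,
        1.63330708e-02,  7.80063565e-03, -1.70053846e-05]), 'tcp_pos': array([0.17849205, 0.59864429, 0.20601209]), 'orientation': array([-3.14052691e+00,  4.37290852e-05,  2.85188253e+00]), 'force': array([0.7053858 , 0.25906941, 0.16739958]), 'ft_torque': array([-0.00131217,  0.01886976, -0.02897586]), 'grip_force': 0.0, 'width': 0.08541563973587118}
-0.0187
```

View pics/scene0.png

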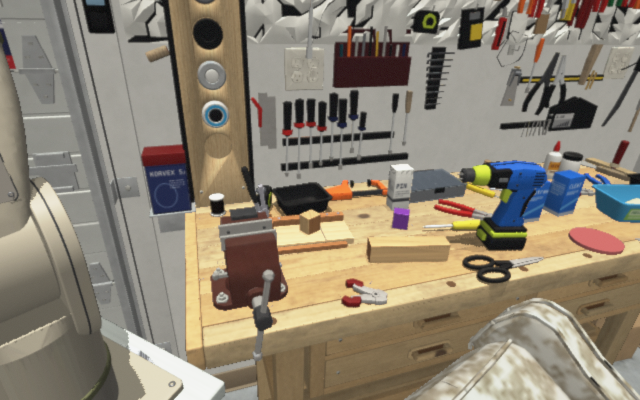

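View pics/side0.png

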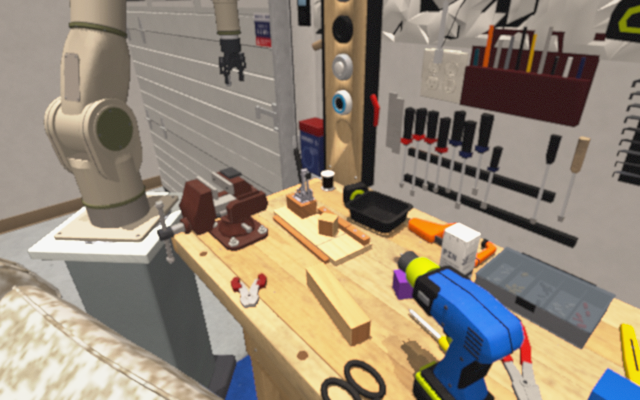

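```bash
python3 - <<'E'
import cv2,numpy as np
a=cv2.imread("pics/scene0.png")[160:310,190:490]; b=cv2.imread("pics/side0.png")[135:355,215:425]
cv2.imwrite("pics/ca.png",cv2.resize(a,(780,390),interpolation=cv2.INTER_CUBIC))
cv2.imwrite("pics/cb.png",cv2.resize(b,(570,597),interpolation=cv2.INTER_CUBIC))
E
```

```text
(no output)
```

View pics/ca.png

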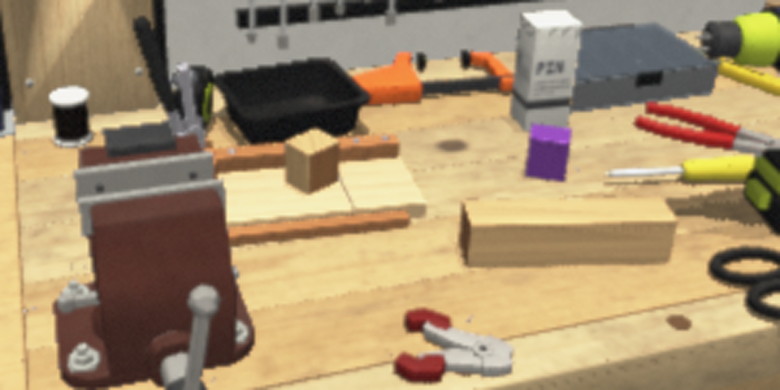

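View pics/cb.png

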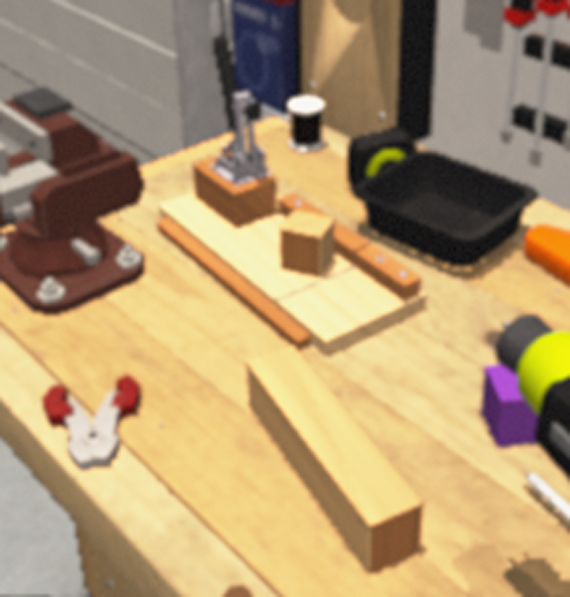

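```bash
python3 - <<'E'
from h import *
def S(cu,cv_,z,l): print(l,np.round(onz("side",215+cu/2.714,135+cv_/2.714,z)*1000,1)[:2])
def C(cu,cv_,z,l): print(l,np.round(onz("scene",190+cu/2.6,160+cv_/2.6,z)*1000,1)[:2])
for l,u,v in[("NR",419,511),("NL",368,527),("FL",248,367),("FR",300,350)]: S(u,v,.045,"bat "+l)
S(375,570,0,"bat botNL");S(418,548,0,"bat botNR")
C(461,202,.045,"batS");C(672,205,.045,"bat");C(472,264,0,"bat bot");C(670,264,0,"bat bot")
S(424,298,.018,"board R");S(322,345,.018,"board N");S(160,210,.018,"board L")
C(425,205,.018,"board R(scene)")
S(304,341,.030,"rail end");S(160,222,.030,"rail far")
S(419,281,.036,"fence end R");S(402,290,.036,"fence end L")
S(195,170,.058,"stopTL");S(240,193,.058,"stopN");S(274,182,.058,"stopR");
S(281,232,.063,"off L");S(310,244,.063,"off N");S(334,224,.063,"off R");S(305,210,.063,"off F")
S(355,190,.046,"tray L");S(430,150,.046,"tray F");S(535,192,.046,"tray R");S(465,232,.046,"tray N")
C(287,152,.063,"off L");C(318,166,.063,"offN");C(338,147,.063,"offR");C(316,130,.063,"offF")
C(216,75,.046,"trayL");C(240,115,.046,"trayN");C(368,98,.046,"tray R");C(325,60,.046,"trayF")
E
```

```text
bat NR [ 665.3 -386.9]
bat NL [ 633.9 -401.3]
bat FL [ 543.4 -253.9]
bat FR [ 580.6 -231.9]
bat botNL [ 639.1 -394.8]
bat botNR [ 666.9 -375.7]
batS [ 568.1 -228.7]
bat [ 654.6 -392.9]
bat bot [ 547.  -250.5]
bat bot [ 631.7 -402.8]
board R [ 679.9 -120.8]
board N [ 595.2 -190.3]
board L [422.7  18. ]
board R(scene) [ 588.9 -188.2]
rail end [ 581.5 -201.3]
rail far [431.9 -24.9]
fence end R [ 674.8 -121.5]
fence end L [ 660.1 -135.6]
stopTL [458.7  29.6]
stopN [508.9 -14.6]
stopR [539.1   8.4]
off L [554.5 -91.2]
off N [ 581.1 -109.6]
off R [600.3 -75.5]
off F [573.1 -52.2]
tray L [617.2  17.5]
tray F [693.8 106.7]
tray R [790.8  21.2]
tray N [718.  -55.9]
off L [543.1 -67.9]
offN [ 534.4 -104.6]
offR [ 574.6 -104.3]
offF [594.4 -70.8]
trayL [684.  101.9]
trayN [613.7  26.9]
tray R [715.1 -69.8]
trayF [781.7  16.3]
```

```bash
cat >> h.py <<'E'
def plan(wps, start=None):
    """wps: list of (x,y,z mm, yaw deg, rows). prints rounded rows, tool pointing down"""
    s=arm.read_state(); M=R.from_euler("xyz",s["orientation"]); p=np.array(s["tcp_pos"])
    print("now",np.round(p*1000,1),np.round(np.degrees(s["orientation"]),1),"t",round(s["time_s"],2),"F",np.round(s["force"],1),"w",round(s["width"]*1000,1))
    for x,y,z,yaw,n in wps:
        T=R.from_euler("xyz",[np.pi,0,np.radians(yaw)]); t=np.array([x,y,z])/1000
        w=(M.inv()*T).as_rotvec(); p0=p.copy()
        for i in range(n):
            sh=M.inv().apply((t-p0)/n)/.25; r=w/n/np.pi
            row=np.round(np.r_[sh,r],4)
            print(", ".join(f"{v:g}" for v in row)+",")
            p=p+M.apply(row[:3]*.25); M=M*R.from_rotvec(row[3:]*np.pi)
E
python3 - <<'E'
from h import *
plan([(250,480,300,145,4),(465,120,310,80,10),(570,-85,300,40,10)])
E
```

```text
now [178.5 598.6 206. ] [-179.9    0.   163.4] t 0.15 F [0.7 0.3 0.2] w 85.4
-0.1024, -0.0934, -0.0939, -0.0001, 0, 0.0256,
-0.1096, -0.0848, -0.0939, -0.0001, 0, 0.0256,
-0.1161, -0.0757, -0.0939, -0.0001, 0, 0.0256,
-0.1218, -0.0661, -0.094, -0.0001, 0, 0.0256,
-0.1531, -0.0685, -0.004, 0, 0, 0.0361,
-0.1598, -0.0508, -0.004, 0, 0, 0.0361,
-0.1646, -0.0324, -0.004, 0, 0, 0.0361,
-0.1672, -0.0135, -0.004, 0, 0, 0.0361,
-0.1676, 0.0055, -0.004, 0, 0, 0.0361,
-0.1659, 0.0244, -0.004, 0, 0, 0.0361,
-0.1621, 0.043, -0.004, 0, 0, 0.0361,
-0.1562, 0.0611, -0.004, 0, 0, 0.0361,
-0.1483, 0.0784, -0.004, 0, 0, 0.0361,
-0.1385, 0.0947, -0.004, 0, 0, 0.0361,
-0.0735, 0.0556, 0.004, 0, -0, 0.0222,
-0.0694, 0.0606, 0.004, 0, -0, 0.0222,
-0.065, 0.0653, 0.004, 0, -0, 0.0222,
-0.0603, 0.0697, 0.004, 0, -0, 0.0222,
-0.0553, 0.0737, 0.004, 0, -0, 0.0222,
-0.05, 0.0774, 0.004, 0, -0, 0.0222,
-0.0445, 0.0807, 0.004, 0, -0, 0.0222,
-0.0388, 0.0836, 0.004, 0, -0, 0.0222,
-0.0329, 0.0861, 0.004, 0, -0, 0.0222,
-0.0268, 0.0881, 0.004, 0, -0, 0.0222,
```

Request:
jog_arm(
  rows=[-0.102, -0.093, -0.094, 0, 0, 0.0256, -0.11, -0.085, -0.094, 0, 0, 0.0256, -0.116, -0.076, -0.094, 0, 0, 0.0256, -0.122, -0.066, -0.094, 0, 0, 0.0256, -0.151, -0.068, -0.004, 0, 0, 0.036, -0.158, -0.051, -0.004, 0, 0, 0.036, -0.162, -0.032, -0.004, 0, 0, 0.036, -0.165, -0.013, -0.004, 0, 0, 0.036],
  claw=1,
)

```text
time_s: 0.82
tcp_pos: [0.3351, 0.3366, 0.3042]
orientation: [3.141, -0.0, 2.072]
force: [1.0, -0.2, -0.3]
width: 0.0854
grip_force: 0.0
```

Request:
jog_arm(
  rows=[-0.165, 0.006, -0.004, 0, 0, 0.036, -0.163, 0.024, -0.004, 0, 0, 0.036, -0.16, 0.043, -0.004, 0, 0, 0.036, -0.154, 0.061, -0.004, 0, 0, 0.036, -0.147, 0.078, -0.004, 0, 0, 0.036, -0.138, 0.094, -0.004, 0, 0, 0.036, -0.074, 0.056, 0.004, 0, 0, 0.022, -0.07, 0.061, 0.004, 0, 0, 0.022],
)

```text
time_s: 1.48
tcp_pos: [0.4847, 0.082, 0.3082]
orientation: [3.141, -0.0, 1.255]
force: [0.0, 0.9, 0.5]
width: 0.0854
grip_force: 0.0
```

Request:
jog_arm(
  rows=[-0.065, 0.065, 0.004, 0, 0, 0.022, -0.06, 0.07, 0.004, 0, 0, 0.022, -0.055, 0.074, 0.004, 0, 0, 0.022, -0.05, 0.077, 0.004, 0, 0, 0.022, -0.045, 0.081, 0.004, 0, 0, 0.022, -0.039, 0.084, 0.004, 0, 0, 0.022, -0.033, 0.086, 0.004, 0, 0, 0.022, -0.027, 0.088, 0.004, 0, 0, 0.022],
)

```text
time_s: 2.15
tcp_pos: [0.5694, -0.0802, 0.2999]
orientation: [-3.141, 0.0, 0.705]
force: [-0.2, -0.1, 0.1]
width: 0.0854
grip_force: 0.0
```

```bash
python3 - <<'E'
from h import *
s=arm.read_state(); print(s["time_s"],s["tcp_pos"],np.degrees(s["orientation"]),s["joint_positions"])
np.save("cal1.npy",arm.calibration("wrist"),allow_pickle=True)
snap("wrist","w1.png")
E
```

```text
2.15 [ 0.56940866 -0.08015772  0.29993654] [-1.79988224e+02  3.98938017e-03  4.03849709e+01] [-0.51779859  0.20899479  0.69237901  1.47571925 -0.13320819  1.50483915
 -0.69329401]
```

View pics/w1.png

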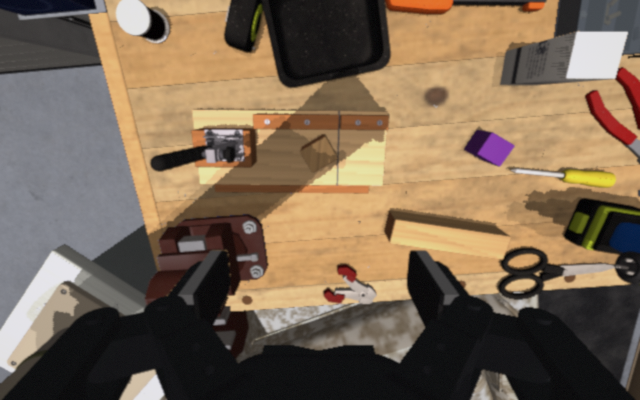

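```bash
python3 - <<'E'
import cv2,numpy as np
a=cv2.imread("pics/w1.png")
a1=cv2.resize(a[98:200,140:400],(780,306),interpolation=cv2.INTER_CUBIC)
a2=cv2.resize(a[200:264,370:520],(600,256),interpolation=cv2.INTER_CUBIC)
o=np.zeros((570,780,3),np.uint8); o[:306]=np.clip(a1*1.4,0,255); o[310:566,:600]=a2
cv2.imwrite("pics/w1c.png",o)
E
```

```text
(no output)
```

View pics/w1c.png

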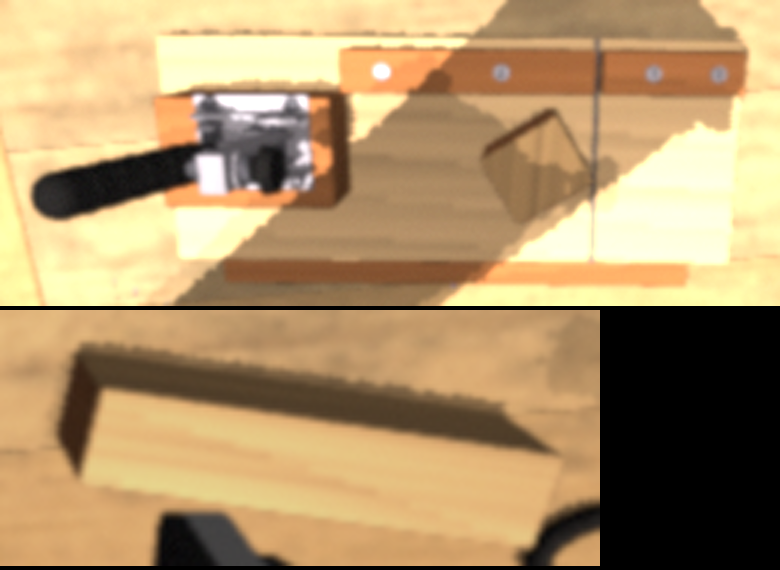

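```bash
cat > m.py <<'E'
from h import *
c=np.load("cal1.npy",allow_pickle=True).item()
A=lambda u,v,z:(onz("wrist",140+u/3,98+v/3,z,c)*1000)[:2]
B=lambda u,v,z:(onz("wrist",370+u/4,200+(v-310)/4,z,c)*1000)[:2]
pts=dict(fenceTopFace0=A(340,92,.036),fenceTopFace1=A(745,94,.036),fTopBack0=A(340,47,.036),fTopBack1=A(746,49,.036),
 boardBR=A(742,38,.018),boardBL=A(157,37,.018),boardFR=A(730,264,.018),boardFL=A(178,260,.018),
 railL=A(225,284,.030),railR=A(688,285,.030),railLi=A(225,262,.03),railRi=A(688,263,.03),stopTop1=A(333,207,.058),stopTop2=A(335,96,.058),
 stopBL=A(153,96,.058),stopFL=A(165,206,.058),stopbase1=A(349,190,.018),stopbase2=A(349,97,.018),
 oL=A(487,160,.063),oT=A(557,113,.063),oR=A(594,180,.063),oB=A(521,222,.063),grip=A(50,195,.2),
 bFL=B(100,388,.045),bNL=B(80,484,.045),bFR=B(562,458,.045),bNR=B(530,546,.045))
for k,v in pts.items(): print(k,np.round(v,1))
def L(a,b): d=pts[b]-pts[a]; print(a,b,round(np.hypot(*d),1),round(np.degrees(np.arctan2(d[1],d[0])),1))
L("fenceTopFace1","fenceTopFace0");L("fTopBack1","fTopBack0");L("boardBR","boardBL");L("boardFR","boardFL");L("railR","railL");L("boardFR","boardBR");L("stopTop1","stopTop2")
L("stopTop1","stopFL");L("oL","oT");L("oB","oR");L("oT","oR");L("oL","oB");L("bFR","bFL");L("bNR","bNL");L("bNL","bFL");L("bNR","bFR")
print("off",(pts["oL"]+pts["oT"]+pts["oR"]+pts["oB"])/4,"bat",(pts["bFL"]+pts["bNL"]+pts["bFR"]+pts["bNR"])/4)
T=[onz("wrist",u,v,.046,c)[:2]*1000 for u,v in((280,85),(388,66),(375,-40),(265,-20))]
print(np.round(T,0))
E
python3 m.py
```

```text
fenceTopFace0 [541.4  12.7]
fenceTopFace1 [ 662.  -130.6]
fTopBack0 [557.6  24.7]
fTopBack1 [ 676.8 -116.9]
boardBR [ 681.2 -115.4]
boardBL [502.3  95.9]
boardFR [ 597.6 -188.2]
boardFL [417.3  27.2]
railL [427.7   0.8]
railR [ 577.  -175.7]
railLi [437.1   7.3]
railRi [ 585.3 -167.9]
stopTop1 [502.6 -18. ]
stopTop2 [543.  11.]
stopBL [491.2  71.9]
stopFL [453.4  40.6]
stopbase1 [502.5 -17.4]
stopbase2 [538.8   9.9]
oL [565.3 -57.5]
oT [600.9 -67.7]
oR [589.3 -99.5]
oB [553.6 -87. ]
grip [494.3  42.9]
bFL [ 573.4 -228. ]
bNL [ 540.5 -249.9]
bFR [ 666.4 -381.3]
bNR [ 634.5 -401.3]
fenceTopFace1 fenceTopFace0 187.3 130.1
fTopBack1 fTopBack0 185.1 130.1
boardBR boardBL 276.9 130.3
boardFR boardFL 280.9 129.9
railR railL 231.1 130.2
boardFR boardBR 110.9 41.1
stopTop1 stopTop2 49.7 35.6
stopTop1 stopFL 76.4 130.0
oL oT 37.1 -16.0
oB oR 37.8 -19.3
oT oR 33.9 -110.1
oL oB 31.8 -111.6
bFR bFL 179.3 121.2
bNR bNL 178.3 121.8
bNL bFL 39.5 33.5
bNR bFR 37.7 32.1
off [577.23441272 -77.89674483] bat [ 603.71107836 -315.13144498]
[[611.  19.]
 [718. -72.]
 [790.  19.]
 [691. 105.]]
```

```bash
python3 - <<'E'
from h import *
plan([(577.2,-77.9,85,72.4,8),(577.2,-77.9,38,72.4,8)])
E
```

```text
now [570.  -84.6 299.5] [1.799e+02 1.000e-01 3.980e+01] t 2.2 F [-3.  -1.8 -1.4] w 85.5
0.0051, -0.0004, 0.1072, 0, 0.0001, -0.0226,
0.0051, -0.0001, 0.1072, 0, 0.0001, -0.0226,
0.005, 0.0003, 0.1072, 0, 0.0001, -0.0226,
0.005, 0.0006, 0.1072, 0, 0.0001, -0.0226,
0.0049, 0.001, 0.1072, 0, 0.0001, -0.0226,
0.0048, 0.0013, 0.1072, 0, 0.0001, -0.0226,
0.0046, 0.0017, 0.1072, 0, 0.0001, -0.0226,
0.0045, 0.002, 0.1072, 0, 0.0001, -0.0226,
-0, -0, 0.0235, 0, -0, -0,
-0, -0, 0.0235, 0, -0, -0,
-0, -0, 0.0235, 0, -0, -0,
-0, -0, 0.0235, 0, -0, -0,
-0, -0, 0.0235, 0, -0, -0,
-0, -0, 0.0235, 0, -0, -0,
-0, -0, 0.0235, 0, -0, -0,
-0, -0, 0.0235, 0, -0, -0,
```

Request:
jog_arm(
  rows=[0.005, 0, 0.107, 0, 0, -0.0226, 0.005, 0, 0.107, 0, 0, -0.0226, 0.005, 0, 0.107, 0, 0, -0.0226, 0.005, 0.001, 0.107, 0, 0, -0.0226, 0.005, 0.001, 0.107, 0, 0, -0.0226, 0.005, 0.001, 0.107, 0, 0, -0.0226, 0.005, 0.002, 0.107, 0, 0, -0.0226, 0.005, 0.002, 0.107, 0, 0, -0.0226],
)

```text
time_s: 2.87
tcp_pos: [0.5761, -0.0717, 0.0847]
orientation: [-3.141, -0.0, 1.28]
force: [-0.3, 0.3, 0.8]
width: 0.0856
grip_force: 0.0
```

Request:
jog_arm(
  rows=[0, 0, 0.038, 0, 0, 0, 0, 0, 0.038, 0, 0, 0, 0, 0, 0.038, 0, 0, 0, 0, 0, 0.038, 0, 0, 0, 0, 0, 0.02, 0, 0, 0, 0, 0, 0.016, 0, 0, 0, 0, 0, 0, 0, 0, 0, 0, 0, 0, 0, 0, 0],
)

```text
time_s: 3.53
tcp_pos: [0.5766, -0.0719, 0.0395]
orientation: [3.141, -0.0, 1.276]
force: [-0.6, -1.2, -0.2]
width: 0.0857
grip_force: 0.0
```

Request:
jog_arm(
  rows=[0, 0, 0, 0, 0, 0, 0, 0, 0, 0, 0, 0, 0, 0, 0, 0, 0, 0, 0, 0, 0, 0, 0, 0, 0, 0, 0, 0, 0, 0, 0, 0, 0, 0, 0, 0, 0, 0, 0, 0, 0, 0, 0, 0, 0, 0, 0, 0],
  claw=-1,
)

```text
time_s: 4.2
tcp_pos: [0.5763, -0.0719, 0.0391]
orientation: [-3.142, -0.0, 1.276]
force: [0.3, 0.8, 0.5]
width: 0.0002
grip_force: 0.0
```

```bash
python3 - <<'E'
from h import *
print(arm.read_state()["grip_force"])
plan([(582,-72,130,70,3),(702,20,125,50,5),(702,20,32,50,8)])
E
```

```text
0.0
now [576.3 -71.9  39.1] [-180.    -0.    73.1] t 4.2 F [0.3 0.8 0.5] w 0.2
0.0021, 0.0073, -0.1212, -0, -0, 0.0058,
0.0022, 0.0072, -0.1212, -0, -0, 0.0058,
0.0023, 0.0072, -0.1212, -0, -0, 0.0058,
0.102, 0.065, 0.004, -0, -0, 0.0222,
0.1063, 0.0577, 0.004, -0, -0, 0.0222,
0.1101, 0.0502, 0.004, -0, -0, 0.0222,
0.1133, 0.0424, 0.004, -0, -0, 0.0222,
0.116, 0.0344, 0.004, -0, -0, 0.0222,
-0, -0, 0.0465, -0, -0, -0,
-0, -0, 0.0465, -0, -0, -0,
-0, -0, 0.0465, -0, -0, -0,
-0, -0, 0.0465, -0, -0, -0,
-0, -0, 0.0465, -0, -0, -0,
-0, -0, 0.0465, -0, -0, -0,
-0, -0, 0.0465, -0, -0, -0,
-0, -0, 0.0465, -0, -0, -0,
```

```bash
python3 - <<'E'
from h import *
a=snap("scene","s1.png")[165:265,190:350];b=snap("side","d1.png")[150:270,260:410];c=snap("wrist","w2.png")
o=np.zeros((600,800,3),np.uint8)
o[:250,:400]=cv2.resize(a,(400,250));o[:320,400:800]=cv2.resize(b,(400,320));o[325:600,:440]=cv2.resize(c,(440,275))
cv2.imwrite("pics/v1.png",o[...,::-1])
E
```

```text
(no output)
```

View pics/v1.png

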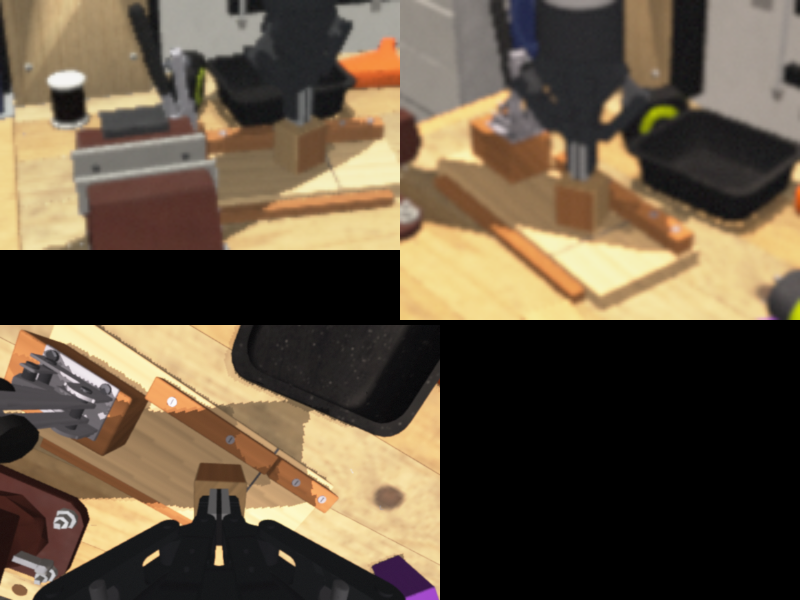

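```bash
python3 - <<'E'
from h import *
s=arm.read_state(); p=np.array(s["tcp_pos"]); print(p,s["joint_positions"])
for n in("scene","side","wrist"):
    print(n,proj(n,p),[np.round(proj(n,p+[0,0,d])) .tolist() for d in(.024,.06)])
a=cv2.imread("pics/scene0.png");b=cv2.imread("pics/s1.png")
a2=cv2.imread("pics/side0.png");b2=cv2.imread("pics/d1.png");w=cv2.imread("pics/w2.png")
o=np.zeros((600,800,3),np.uint8)
f=lambda im,u,v,r,s:cv2.resize(im[v-r:v+r,u-r:u+r],(s,s),interpolation=cv2.INTER_CUBIC)
o[:300,:300]=f(a,310,220,30,300);o[:300,300:600]=f(b,310,220,30,300)
o[300:,:300]=f(a2,330,220,30,300);o[300:,300:600]=f(b2,330,220,30,300);o[:200,600:]=f(w,318,230,50,200)
cv2.imwrite("pics/v2.png",o)
E
```

```text
[ 0.57635715 -0.07188918  0.03914239] [-0.39742495  0.42504061  0.54279939  1.78743249 -0.25611675  0.99958644
 -0.04912042]
scene [308.36452346 221.60533041] [[308.0, 213.0], [309.0, 200.0]]
side [328.3081556  224.88369907] [[328.0, 216.0], [328.0, 203.0]]
wrist [317.98834034 231.68779306] [[318.0, 250.0], [318.0, 292.0]]
```

View pics/v2.png

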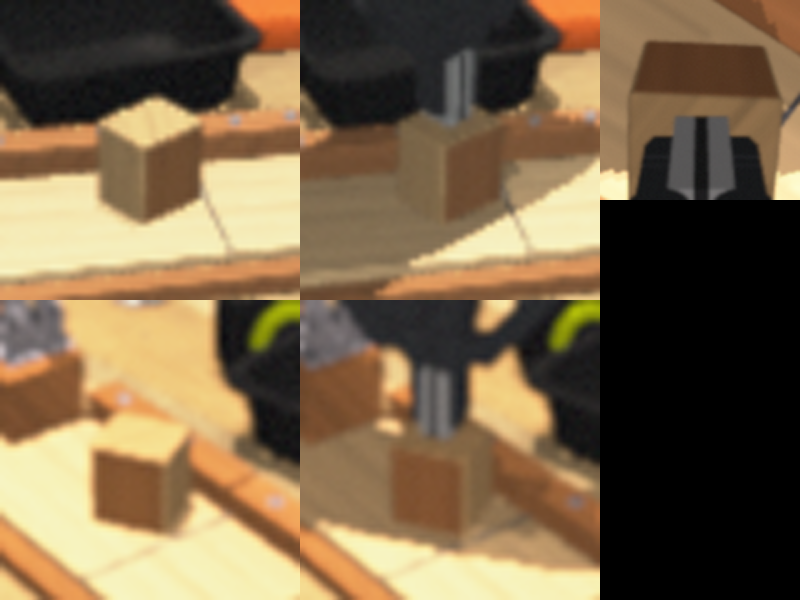

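```bash
python3 - <<'E'
from h import *
p=np.array([.1785,.5986,.206])
print("proj tcp start",proj("side",p),[np.round(proj("side",p+[0,0,d]),1).tolist() for d in(.013,.024,.037)])
g=cv2.imread("pics/side0.png").max(2)
for v in range(70,96,1): 
    r=g[v,205:255]; print(v,''.join('#' if x<70 else '.' for x in r))
# current: fingertip lowest rows in side (finger gray vs wood) by saturation
for n,f,u0,v0 in(("side","d1.png",328,190),("scene","s1.png",308,190)):
    h=cv2.cvtColor(cv2.imread("pics/"+f),cv2.COLOR_BGR2HSV)
    for v in range(v0,v0+34,2): print(v,''.join('#' if x<60 else '.' for x in h[v,u0-16:u0+16,1]))
E
```

```text
proj tcp start [236.48759874  93.81868661] [[236.1, 90.4], [235.7, 87.5], [235.3, 84.1]]
70 ...............##..##..##..........###............
71 ...............######..##..........##.............
72 ...............##########.........###.............
73 ................#########.........###.............
74 ...................#####..........####............
75 ...................####...........####............
76 ....................###...........####............
77 ....................###...........####............
78 ....................###...........####............
79 ....................###...........####............
80 ....................###............###............
81 ....................###...........................
82 ....................####..........................
83 .....................###..........................
84 ..................................................
85 ..................................................
86 ..................................................
87 ..................................................
88 ....................................
[... 950 characters left out ...]
0 ................................
222 ................................
190 ################################
192 ################################
194 ################################
196 ################################
198 ################################
200 ################################
202 ################################
204 ################################
206 #########.######################
208 ################################
210 ############################.##.
212 ##########..##########..........
214 .##.............####............
216 ................................
218 ................................
220 ................................
222 ................................
```

Request:
jog_arm(
  rows=[0, 0, 0, 0, 0, 0, 0, 0, 0, 0, 0, 0, 0, 0, 0, 0, 0, 0, 0, 0, 0, 0, 0, 0, -0.01, 0, 0, 0, 0, 0, -0.01, 0, 0, 0, 0, 0, 0, 0, 0.012, 0, 0, 0, 0, 0, 0.016, 0, 0, 0],
  claw=1,
)

```text
time_s: 5.02
tcp_pos: [0.575, -0.077, 0.0321]
orientation: [3.141, -0.0, 1.275]
force: [1.3, -0.2, 0.4]
width: 0.0855
grip_force: 0.0
```

Request:
jog_arm(
  rows=[0, 0, 0.016, 0, 0, 0, 0, 0, 0.016, 0, 0, 0, 0, 0, 0.016, 0, 0, 0, 0, 0, 0.016, 0, 0, 0, 0, 0, 0.014, 0, 0, 0, 0, 0, 0.014, 0, 0, 0, 0, 0, 0, 0, 0, 0, 0, 0, 0, 0, 0, 0],
)

```text
time_s: 5.68
tcp_pos: [0.5748, -0.0767, 0.0089]
orientation: [-3.141, 0.0, 1.276]
force: [-0.7, 0.7, -0.6]
width: 0.0851
grip_force: 0.0
```

Request:
jog_arm(
  rows=[0, 0, 0, 0, 0, 0, 0, 0, 0, 0, 0, 0, 0, 0, 0, 0, 0, 0, 0, 0, 0, 0, 0, 0, 0, 0, 0, 0, 0, 0, 0, 0, 0, 0, 0, 0, 0, 0, 0, 0, 0, 0, 0, 0, 0, 0, 0, 0],
  claw=-1,
)

```text
time_s: 6.35
tcp_pos: [0.5754, -0.0768, 0.0097]
orientation: [3.141, -0.0, 1.276]
force: [-0.8, 0.1, 6.1]
width: 0.0396
grip_force: 60.0
```

```bash
python3 - <<'E'
from h import *
print(arm.read_state()["grip_force"])
plan([(582,-72,120,70,4),(702,20,115,50,5),(702,20,5,50,7)])
E
```

```text
60.00950038433075
now [575.4 -76.8   9.7] [179.9  -0.   73.1] t 6.35 F [-0.8  0.1  6.1] w 39.6
0.0065, 0.0051, -0.1103, 0.0001, -0, 0.0043,
0.0066, 0.0049, -0.1103, 0.0001, -0, 0.0043,
0.0067, 0.0048, -0.1103, 0.0001, -0, 0.0043,
0.0067, 0.0047, -0.1103, 0.0001, -0, 0.0043,
0.102, 0.0651, 0.004, -0, -0, 0.0222,
0.1063, 0.0578, 0.004, -0, -0, 0.0222,
0.11, 0.0503, 0.004, -0, -0, 0.0222,
0.1133, 0.0425, 0.004, -0, -0, 0.0222,
0.1159, 0.0345, 0.004, -0, -0, 0.0222,
-0, 0, 0.0628, -0, -0, 0,
-0, 0, 0.0628, -0, -0, 0,
-0, 0, 0.0628, -0, -0, 0,
-0, 0, 0.0628, -0, -0, 0,
-0, 0, 0.0628, -0, -0, 0,
-0, 0, 0.0628, -0, -0, 0,
-0, 0, 0.0628, -0, -0, 0,
```

Request:
jog_arm(
  rows=[0.0065, 0.005, -0.11, 0, 0, 0.0043, 0.0066, 0.005, -0.11, 0, 0, 0.0043, 0.0067, 0.005, -0.11, 0, 0, 0.0043, 0.0067, 0.005, -0.11, 0, 0, 0.0043, 0.102, 0.065, 0.004, 0, 0, 0.022, 0.106, 0.058, 0.004, 0, 0, 0.022, 0.11, 0.05, 0.004, 0, 0, 0.022, 0.113, 0.0425, 0.004, 0, 0, 0.022],
)

```text
time_s: 7.02
tcp_pos: [0.6784, 0.0029, 0.115]
orientation: [-3.141, -0.0, 0.942]
force: [0.4, 0.4, 1.0]
width: 0.0395
grip_force: 59.6
```

Request:
jog_arm(
  rows=[0.116, 0.0345, 0.004, 0, 0, 0.022, 0, 0, 0.065, 0, 0, 0, 0, 0, 0.07, 0, 0, 0, 0, 0, 0.07, 0, 0, 0, 0, 0, 0.07, 0, 0, 0, 0, 0, 0.07, 0, 0, 0, 0, 0, 0.065, 0, 0, 0, 0, 0, 0.046, 0, 0, 0],
)

```text
time_s: 7.68
tcp_pos: [0.7005, 0.0202, -0.0021]
orientation: [-3.14, 0.002, 0.876]
force: [-0.0, 0.4, -0.4]
width: 0.0393
grip_force: 59.8
```

```bash
python3 - <<'E'
from h import *
snap("wrist","w3.png"); a=cv2.imread("pics/w3.png")
cv2.imwrite("pics/w3c.png",a)
s=arm.read_state();print(s["time_s"],s["tcp_pos"],s["width"],s["force"])
E
```

```text
7.7333 [ 0.69938097  0.02028894 -0.00403421] 0.03922348229367451 [-1.42579634  0.3335047  -1.34130066]
```

View pics/w3c.png

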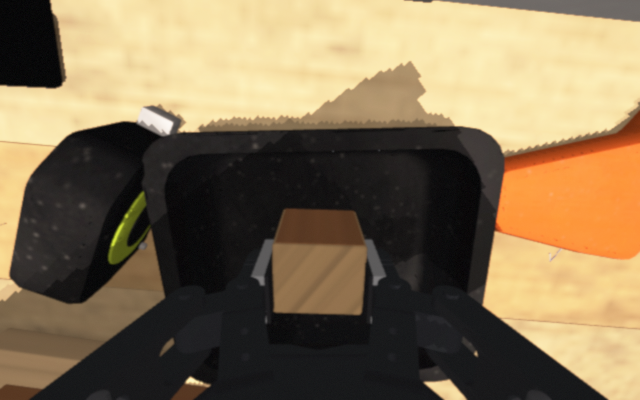

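Request:
jog_arm(
  rows=[0, 0, 0, 0, 0, 0, 0, 0, 0, 0, 0, 0, 0, 0, 0, 0, 0, 0, 0, 0, 0, 0, 0, 0, 0, 0, -0.06, 0, 0, 0, 0, 0, -0.12, 0, 0, 0, 0, 0, -0.16, 0, 0, 0, 0, 0, -0.16, 0, 0, 0],
  claw=0.3,
)

```text
time_s: 8.4
tcp_pos: [0.7011, 0.0199, 0.1277]
orientation: [-3.141, 0.0, 0.876]
force: [0.5, 0.4, 0.6]
width: 0.0558
grip_force: 0.0
```

```bash
python3 - <<'E'
from h import *
def tri(a,b):
    o1,d1=ray("scene",*a);o2,d2=ray("side",*b)
    A=np.stack([d1,-d2],1); k=np.linalg.lstsq(A,o2-o1,rcond=None)[0]
    return np.round((o1+k[0]*d1)*1000),np.round((o2+k[1]*d2)*1000)
print("chuck",tri((463,175),(400,260)),"top rear",tri((543,175),(505,300)))
print([np.round(onz("scene",*p,0)*1000) for p in((480,248),(522,248),(480,232))])
print("batt side",[np.round(onz("side",*p,0)*1000) for p in((415,400),(440,399))])
plan([(655,-145,125,0,9),(603.5,-315.5,110,-58.5,9),(603.5,-315.5,-9,-58.5,6)])
E
```

```text
chuck (array([ 705., -392.,  184.]), array([ 705., -393.,  183.])) top rear (array([ 785., -550.,  189.]), array([ 802., -521.,  231.]))
[array([ 728., -462.,    0.]), array([ 779., -553.,   -0.]), array([ 809., -454.,    0.])]
batt side [array([ 731., -490.,    0.]), array([ 768., -486.,    0.])]
now [701.1  19.9 127.7] [-180.     0.    50.2] t 8.4 F [0.5 0.4 0.6] w 55.8
-0.0694, 0.0312, 0.0012, 0, 0, 0.031,
-0.066, 0.0378, 0.0012, 0, 0, 0.031,
-0.0621, 0.044, 0.0012, 0, 0, 0.031,
-0.0575, 0.0499, 0.0012, 0, 0, 0.031,
-0.0524, 0.0552, 0.0012, 0, 0, 0.031,
-0.0467, 0.06, 0.0012, 0, 0, 0.031,
-0.0407, 0.0643, 0.0012, 0, 0, 0.031,
-0.0342, 0.068, 0.0012, 0, 0, 0.031,
-0.0275, 0.071, 0.0012, 0, 0, 0.031,
-0.0228, 0.0758, 0.0067, 0, 0, 0.0361,
-0.0141, 0.0779, 0.0067, 0, 0, 0.0361,
-0.0052, 0.079, 0.0067, 0, 0, 0.0361,
0.0037, 0.0791, 0.0067, 0, 0, 0.0361,
0.0127, 0.0781, 0.0067, 0, 0, 0.0361,
0.0214, 0.0762, 0.0067, 0, 0, 0.0361,
0.0299, 0.0733, 0.0067, 0, 0, 0.0361,
0.038, 0.0694, 0.0067, 0, 0, 0.0361,
0.0456, 0.0647, 0.0067, 0, 0, 0.0361,
-0, -0, 0.0794, 0, 0, -0,
-0, -0, 0.0794, 0, 0, -0,
-0, -0, 0.0794, 0, 0, -0,
-0, -0, 0.0794, 0, 0, -0,
-0, -0, 0.0794, 0, 0, -0,
-0, -0, 0.0794, 0, 0, -0,
```

```bash
python3 - <<'E'
from h import *
plan([(593,-298.5,110,-58.5,18)])
E
```

```text
now [701.1  19.9 127.7] [-180.     0.    50.2] t 8.4 F [0.5 0.4 0.6] w 55.8
-0.0697, 0.0268, 0.004, 0, 0, 0.0335,
-0.0665, 0.034, 0.004, 0, 0, 0.0335,
-0.0626, 0.0408, 0.004, 0, 0, 0.0335,
-0.0579, 0.0472, 0.004, 0, 0, 0.0335,
-0.0527, 0.053, 0.004, 0, 0, 0.0335,
-0.0468, 0.0582, 0.004, 0, 0, 0.0335,
-0.0404, 0.0628, 0.004, 0, 0, 0.0335,
-0.0336, 0.0667, 0.004, 0, 0, 0.0335,
-0.0264, 0.0699, 0.004, 0, 0, 0.0335,
-0.0189, 0.0723, 0.004, 0, 0, 0.0335,
-0.0112, 0.0739, 0.004, 0, 0, 0.0335,
-0.0034, 0.0746, 0.004, 0, 0, 0.0335,
0.0045, 0.0746, 0.004, 0, 0, 0.0335,
0.0123, 0.0737, 0.004, 0, 0, 0.0335,
0.0199, 0.072, 0.004, 0, 0, 0.0335,
0.0274, 0.0695, 0.004, 0, 0, 0.0335,
0.0345, 0.0662, 0.004, 0, 0, 0.0335,
0.0413, 0.0623, 0.004, 0, 0, 0.0335,
```

Request:
jog_arm(
  rows=[-0.07, 0.027, 0.004, 0, 0, 0.0335, -0.0665, 0.034, 0.004, 0, 0, 0.0335, -0.063, 0.041, 0.004, 0, 0, 0.0335, -0.058, 0.047, 0.004, 0, 0, 0.0335, -0.053, 0.053, 0.004, 0, 0, 0.0335, -0.047, 0.058, 0.004, 0, 0, 0.0335, -0.04, 0.063, 0.004, 0, 0, 0.0335, -0.034, 0.067, 0.004, 0, 0, 0.0335],
  claw=1,
)

```text
time_s: 9.07
tcp_pos: [0.6534, -0.1225, 0.1189]
orientation: [-3.141, -0.002, 0.029]
force: [0.6, 0.1, -0.3]
width: 0.0854
grip_force: 0.0
```

Request:
jog_arm(
  rows=[-0.026, 0.07, 0.004, 0, 0, 0.0335, -0.019, 0.072, 0.004, 0, 0, 0.0335, -0.011, 0.074, 0.004, 0, 0, 0.0335, -0.003, 0.075, 0.004, 0, 0, 0.0335, 0.0045, 0.075, 0.004, 0, 0, 0.0335, 0.012, 0.074, 0.004, 0, 0, 0.0335, 0.02, 0.072, 0.004, 0, 0, 0.0335, 0.027, 0.07, 0.004, 0, 0, 0.0335],
)

```text
time_s: 9.73
tcp_pos: [0.6054, -0.2642, 0.1108]
orientation: [-3.14, -0.001, -0.812]
force: [0.1, -0.1, -0.3]
width: 0.0851
grip_force: 0.0
```

Request:
jog_arm(
  rows=[0.035, 0.066, 0.004, 0, 0, 0.0335, 0.041, 0.062, 0.004, 0, 0, 0.0335, 0, 0, 0, 0, 0, 0, 0, 0, 0, 0, 0, 0, 0, 0, 0, 0, 0, 0, 0, 0, 0, 0, 0, 0, 0, 0, 0, 0, 0, 0, 0, 0, 0, 0, 0, 0],
)

```text
time_s: 10.4
tcp_pos: [0.5939, -0.2979, 0.1073]
orientation: [-3.141, 0.0, -1.016]
force: [-0.9, 0.1, 0.1]
width: 0.0854
grip_force: 0.0
```

```bash
python3 - <<'E'
from h import *
c=arm.calibration("wrist"); im=snap("wrist","w4.png")
print(arm.read_state()["joint_positions"])
# predicted batten top corners vs. mask of light top face
h=cv2.cvtColor(im,cv2.COLOR_RGB2HSV)
m=np.array([603.7,-315.1]);a=np.radians(121.5);e=np.array([np.cos(a),np.sin(a)]);n=np.array([-e[1],e[0]])
for i,j in((1,1),(1,-1),(-1,-1),(-1,1)):
    q=m+90*i*e+20*j*n; print(np.round(proj("wrist",[*q/1000,.045],c),1))
plan([(593,-298.5,-8,-58.5,8)])
E
```

```text
[-0.2817527   0.69670626  1.02239154  1.50816678 -0.60872543  1.28098683
 -1.77435495]
[340.4 280.7]
[294.  280.5]
[289.1  51.6]
[347.3  51.9]
now [ 593.8 -298.1  107.2] [-180.     0.   -58.2] t 10.45 F [-0.7  0.2  0.5] w 85.8
-0, 0.0005, 0.0576, -0, 0, 0.0002,
-0, 0.0005, 0.0576, -0, 0, 0.0002,
-0, 0.0005, 0.0576, -0, 0, 0.0002,
-0, 0.0005, 0.0576, -0, 0, 0.0002,
-0, 0.0005, 0.0576, -0, 0, 0.0002,
-0, 0.0005, 0.0576, -0, 0, 0.0002,
-0, 0.0005, 0.0576, -0, 0, 0.0002,
-0, 0.0005, 0.0576, -0, 0, 0.0002,
```

View pics/w4.png

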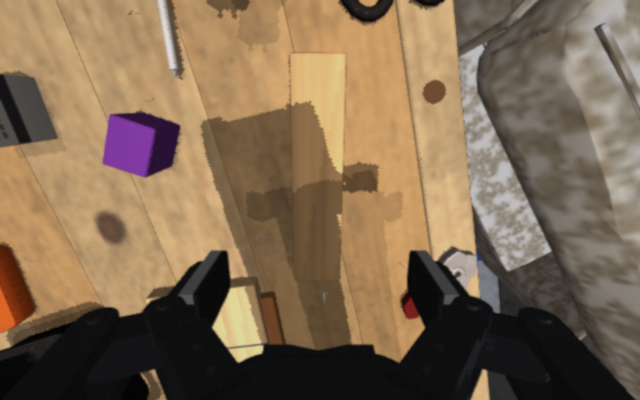

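Request:
jog_arm(
  rows=[0, 0, 0.08, 0, 0, 0, 0, 0, 0.08, 0, 0, 0, 0, 0, 0.08, 0, 0, 0, 0, 0, 0.08, 0, 0, 0, 0, 0, 0.06, 0, 0, 0, 0, 0, 0.05, 0, 0, 0, 0, 0, 0.03, 0, 0, 0, 0, 0, 0, 0, 0, 0],
)

```text
time_s: 11.12
tcp_pos: [0.5929, -0.2983, -0.0093]
orientation: [3.141, 0.002, -1.018]
force: [0.4, -0.0, -0.4]
width: 0.0853
grip_force: 0.0
```

Request:
jog_arm(
  rows=[0, 0, 0, 0, 0, 0, 0, 0, 0, 0, 0, 0, 0, 0, 0, 0, 0, 0, 0, 0, 0, 0, 0, 0, 0, 0, 0, 0, 0, 0, 0, 0, 0, 0, 0, 0, 0, 0, 0, 0, 0, 0, 0, 0, 0, 0, 0, 0],
  claw=-1,
)

```text
time_s: 11.78
tcp_pos: [0.5941, -0.2991, -0.0068]
orientation: [-3.141, -0.001, -1.018]
force: [0.9, 0.5, 6.0]
width: 0.0395
grip_force: 61.8
```

```bash
python3 - <<'E'
from h import *
# target: grip point 70 from stop, 3 mm short of stop and fence; corner s=422,t=-338.5
a=np.radians(40.1);x=np.array([np.cos(a),np.sin(a)]);y=np.array([-x[1],x[0]])
g=lambda ds,dt:(422-20-ds)*x+(-338.5-70-dt)*y
t=g(4,6);print(t,g(0,0))
plan([(595,-296,80,-57,3),(*t,80,-49.9,7),(*t,16,-49.9,6)])
E
```

```text
[571.4279621  -60.69871604] [570.62290593 -53.53269311]
now [ 594.1 -299.1   -6.8] [-1.799e+02 -1.000e-01 -5.830e+01] t 11.78 F [0.9 0.5 6. ] w 39.5
-0.0027, -0.0033, -0.1158, -0.0001, -0.0001, -0.0024,
-0.0027, -0.0033, -0.1158, -0.0001, -0.0001, -0.0024,
-0.0027, -0.0033, -0.1158, -0.0001, -0.0001, -0.0024,
-0.1201, -0.0619, -0, -0, -0, -0.0057,
-0.119, -0.064, -0, -0, -0, -0.0057,
-0.1178, -0.0661, -0, -0, -0, -0.0057,
-0.1166, -0.0682, -0, -0, -0, -0.0057,
-0.1154, -0.0703, -0, -0, -0, -0.0057,
-0.1141, -0.0724, -0, -0, -0, -0.0057,
-0.1128, -0.0744, -0, -0, -0, -0.0057,
-0, -0, 0.0427, -0, -0, 0.0001,
-0, -0, 0.0427, -0, -0, 0.0001,
-0, -0, 0.0427, -0, -0, 0.0001,
-0, -0, 0.0427, -0, -0, 0.0001,
-0, -0, 0.0427, -0, -0, 0.0001,
-0, -0, 0.0427, -0, -0, 0.0001,
```

Request:
jog_arm(
  rows=[-0.003, -0.003, -0.116, 0, 0, -0.0024, -0.003, -0.003, -0.116, 0, 0, -0.0024, -0.003, -0.003, -0.116, 0, 0, -0.0024, -0.12, -0.062, 0, 0, 0, -0.0057, -0.119, -0.064, 0, 0, 0, -0.0057, -0.118, -0.066, 0, 0, 0, -0.0057, -0.117, -0.068, 0, 0, 0, -0.0057, -0.115, -0.07, 0, 0, 0, -0.0057],
)

```text
time_s: 12.45
tcp_pos: [0.5766, -0.126, 0.0791]
orientation: [-3.141, 0.001, -0.905]
force: [0.5, -0.3, -0.9]
width: 0.0391
grip_force: 61.1
```

Request:
jog_arm(
  rows=[-0.114, -0.072, 0, 0, 0, -0.0057, -0.113, -0.074, 0, 0, 0, -0.0057, 0, 0, 0.05, 0, 0, 0, 0, 0, 0.06, 0, 0, 0, 0, 0, 0.06, 0, 0, 0, 0, 0, 0.05, 0, 0, 0, 0, 0, 0.03, 0, 0, 0, 0, 0, 0, 0, 0, 0],
)

```text
time_s: 13.12
tcp_pos: [0.5689, -0.062, 0.0146]
orientation: [3.139, 0.001, -0.872]
force: [0.1, 0.8, -1.4]
width: 0.0392
grip_force: 61.1
```

```bash
python3 - <<'E'
from h import *
c=arm.calibration("wrist"); im=snap("wrist","w5.png")
a=np.radians(40.1);x=np.array([np.cos(a),np.sin(a)]);y=np.array([-x[1],x[0]])
s=arm.read_state();p=np.array(s["tcp_pos"])*1000
print("s,t of tcp",p[:2]@x,p[:2]@y,"gap fence",422-20-p[:2]@x,"gap stop",-338.5-70-p[:2]@y, p[2],np.degrees(s["orientation"]),s["force"],s["width"])
E
```

```text
s,t of tcp 395.8276131320695 -414.251434664398 gap fence 6.172386867930527 gap stop 5.751434664398005 15.747230699470164 [ 1.79903659e+02  3.27258614e-02 -4.99730954e+01] [ 0.14593486  0.37089321 -1.3416016 ] 0.03892193066209326
```

Request:
jog_arm(
  rows=[0, 0, 0.004, 0, 0, 0, 0, 0, 0.004, 0, 0, 0, 0, 0, 0.004, 0, 0, 0, 0, 0, 0.004, 0, 0, 0, 0, -0.004, 0, 0, 0, 0, 0, -0.004, 0, 0, 0, 0, 0, -0.004, 0, 0, 0, 0, 0, 0, 0, 0, 0, 0],
)

```text
time_s: 13.83
tcp_pos: [0.5729, -0.0583, 0.0127]
orientation: [-3.141, -0.0, -0.87]
force: [-0.1, -1.0, -1.0]
width: 0.0391
grip_force: 61.1
```

Request:
jog_arm(
  rows=[0, -0.002, 0, 0, 0, 0, 0, -0.002, 0, 0, 0, 0, 0, -0.002, 0, 0, 0, 0, 0, -0.002, 0, 0, 0, 0, 0, -0.002, 0, 0, 0, 0, 0, 0, 0, 0, 0, 0, 0, 0, 0, 0, 0, 0, 0, 0, 0, 0, 0, 0],
)

```text
time_s: 14.5
tcp_pos: [0.5745, -0.057, 0.0126]
orientation: [-3.142, 0.0, -0.87]
force: [-0.0, 0.7, -1.2]
width: 0.039
grip_force: 61.1
```

Request:
jog_arm(
  rows=[0, 0, 0.002, 0, 0, 0, 0, 0, 0.002, 0, 0, 0, 0, 0, 0.002, 0, 0, 0, 0, 0, 0.002, 0, 0, 0, 0, -0.002, 0, 0, 0, 0, 0, -0.002, 0, 0, 0, 0, 0, -0.002, 0, 0, 0, 0, 0, 0, 0, 0, 0, 0],
)

```text
time_s: 15.17
tcp_pos: [0.5749, -0.0568, 0.0112]
orientation: [3.141, 0.001, -0.871]
force: [-7.8, -0.2, 10.7]
width: 0.0387
grip_force: 62.5
```

Request:
jog_arm(
  rows=[-0.004, 0, 0, 0, 0, 0, -0.004, 0, 0, 0, 0, 0, -0.004, 0, 0, 0, 0, 0, -0.003, 0, 0, 0, 0, 0, -0.002, 0, 0, 0, 0, 0, -0.002, 0, 0, 0, 0, 0, 0, 0, 0, 0, 0, 0, 0, 0, 0, 0, 0, 0],
)

```text
time_s: 15.83
tcp_pos: [0.5729, -0.054, 0.0112]
orientation: [-3.142, -0.002, -0.872]
force: [-0.4, -5.4, 3.9]
width: 0.0391
grip_force: 61.6
```

Request:
jog_arm(
  rows=[-0.002, 0, 0, 0, 0, 0, -0.002, 0, 0, 0, 0, 0, -0.002, 0, 0, 0, 0, 0, -0.002, 0, 0, 0, 0, 0, 0, 0, 0, 0, 0, 0, 0, 0, 0, 0, 0, 0, 0, 0, 0, 0, 0, 0, 0, 0, 0, 0, 0, 0],
)

```text
time_s: 16.5
tcp_pos: [0.5722, -0.0532, 0.0112]
orientation: [-3.141, -0.004, -0.872]
force: [3.3, -7.3, 0.2]
width: 0.039
grip_force: 61.0
```

Request:
jog_arm(
  rows=[-0.002, 0, 0, 0, 0, 0, -0.002, 0, 0, 0, 0, 0, -0.002, 0, 0, 0, 0, 0, 0, 0, 0, 0, 0, 0, 0, 0, 0, 0, 0, 0, 0, 0, 0, 0, 0, 0, 0, 0, 0, 0, 0, 0, 0, 0, 0, 0, 0, 0],
)

```text
time_s: 17.17
tcp_pos: [0.5722, -0.0532, 0.0116]
orientation: [-3.141, -0.007, -0.873]
force: [6.9, -11.2, -2.4]
width: 0.039
grip_force: 60.7
```

Request:
jog_arm(
  rows=[0, -0.002, 0.002, 0, 0, 0, 0, -0.002, 0, 0, 0, 0, 0, -0.002, 0, 0, 0, 0, 0, 0, 0, 0, 0, 0, 0, 0, 0, 0, 0, 0, 0, 0, 0, 0, 0, 0, 0, 0, 0, 0, 0, 0, 0, 0, 0, 0, 0, 0],
)

```text
time_s: 17.83
tcp_pos: [0.5722, -0.0531, 0.0112]
orientation: [3.141, -0.005, -0.874]
force: [0.3, -13.2, 5.8]
width: 0.0395
grip_force: 62.0
```

Request:
jog_arm(
  rows=[0, 0, 0, 0, 0, 0, 0, 0, 0, 0, 0, 0, 0, 0, 0, 0, 0, 0, 0, 0, 0, 0, 0, 0, 0, 0, 0, 0, 0, 0, 0, 0, 0, 0, 0, 0, 0, 0, -0.04, 0, 0, 0, 0, 0, -0.08, 0, 0, 0],
  claw=0.6,
)

```text
time_s: 18.5
tcp_pos: [0.5701, -0.0485, 0.0393]
orientation: [3.139, 0.002, -0.87]
force: [-0.2, -1.0, 1.0]
width: 0.0686
grip_force: 0.0
```

Request:
jog_arm(
  rows=[0, 0, -0.12, 0, 0, 0, 0, 0, -0.16, 0, 0, 0, 0, 0, -0.16, 0, 0, 0, 0, 0, -0.16, 0, 0, 0, 0, 0, -0.16, 0, 0, 0, 0, 0, -0.08, 0, 0, 0, 0, 0, 0, 0, 0, 0, 0, 0, 0, 0, 0, 0],
  claw=-1,
)

```text
time_s: 19.17
tcp_pos: [0.5719, -0.0489, 0.2514]
orientation: [-3.139, -0.001, -0.87]
force: [-0.1, -0.3, -0.6]
width: -0.0
grip_force: 0.0
```

```bash
cat > chk.py <<'E'
from h import *
import sys
# predicted batten/jig points; crop warped to local plane z=63mm, jig frame, to measure edges
c=arm.calibration("wrist"); im=snap("wrist",sys.argv[1])
a=np.radians(40.1);x=np.array([np.cos(a),np.sin(a)]);y=np.array([-x[1],x[0]])
W=lambda s,t,z:proj("wrist",[*((422+s)*x+(-338.5+t)*y)/1000,z/1000],c)
for n,q in dict(stopbat=(-20,0,63),b1=(0,0,63),b2=(-40,0,63),b3=(-40,-180,63),b4=(0,-180,63),fence=(0,-150,36)).items(): print(n,np.round(W(*q),1))
g=cv2.cvtColor(im,cv2.COLOR_RGB2LAB).astype(float)
def edges(p,d,L,l):   # sample along d (s,t) at z=63 about p, print strongest colour steps
    k=np.arange(-L,L+.1,.5); P=np.array([W(p[0]+d[0]*i,p[1]+d[1]*i,63) for i in k],np.float32)
    v=cv2.remap(g.astype(np.float32),P[None,:,0].copy(),P[None,:,1].copy(),1)[0]
    e=np.linalg.norm(v[4:]-v[:-4],axis=1); o=np.argsort(-e)[:5]; print(l,[(round(k[i+2],1),round(float(e[i]))) for i in sorted(o)])
for t in(-60,-90,-120,-150): edges((0,t),(1,0),12,f"fence side t={t}"); edges((-40,t),(1,0),12,f"open side t={t}")
for s in(-10,-20,-30): edges((s,-180),(0,1),12,f"far end s={s}"); edges((s,0),(0,1),12,f"stop s={s}")
E
python3 chk.py w6.png; python3 -c "
from h import *
plan([])"
```

```text
stopbat [320.4 222.3]
b1 [304.5 222.3]
b2 [336.3 222.3]
b3 [339.3  67.4]
b4 [302.3  67.4]
fence [303.8  97. ]
fence side t=-60 [(np.float64(-2.0), 13), (np.float64(-1.5), 19), (np.float64(-1.0), 20), (np.float64(-0.5), 20), (np.float64(0.0), 17)]
open side t=-60 [(np.float64(-8.5), 42), (np.float64(-8.0), 55), (np.float64(-7.5), 58), (np.float64(-7.0), 59), (np.float64(-6.5), 50)]
fence side t=-90 [(np.float64(-2.0), 20), (np.float64(-1.5), 23), (np.float64(-1.0), 25), (np.float64(-0.5), 24), (np.float64(0.0), 16)]
open side t=-90 [(np.float64(-5.0), 35), (np.float64(-4.5), 40), (np.float64(-4.0), 45), (np.float64(-3.5), 40), (np.float64(-3.0), 31)]
fence side t=-120 [(np.float64(-2.0), 21), (np.float64(-1.5), 27), (np.float64(-1.0), 32), (np.float64(-0.5), 28), (np.float64(0.0), 24)]
open side t=-120 [(np.float64(-1.5), 6), (np.float64(-1.0), 7), (np.float64(0.5), 6), (np.float64(1.0), 7), (np.float64(1.5), 7)]
fence side t=-150 [(np.float64(-1.0), 39), (np.float64(-0.5), 38), (np.float64(4.0), 43), (np.float64(4.5), 42), (np.float64(5.0), 37)]
open side t=-150 [(np.float64(-1.5), 7
[... 258 characters left out ...]
16), (np.float64(7.0), 18), (np.float64(7.5), 21), (np.float64(8.0), 23), (np.float64(8.5), 20)]
far end s=-20 [(np.float64(-4.0), 15), (np.float64(-1.0), 16), (np.float64(-0.5), 25), (np.float64(0.0), 24), (np.float64(0.5), 18)]
stop s=-20 [(np.float64(7.0), 16), (np.float64(7.5), 19), (np.float64(8.0), 19), (np.float64(8.5), 17), (np.float64(9.0), 14)]
far end s=-30 [(np.float64(-4.5), 20), (np.float64(-4.0), 21), (np.float64(-3.5), 21), (np.float64(-0.5), 27), (np.float64(0.0), 24)]
stop s=-30 [(np.float64(-1.0), 19), (np.float64(-0.5), 20), (np.float64(0.0), 19), (np.float64(7.5), 18), (np.float64(8.0), 19)]
now [571.3 -48.7 250.1] [-180.     0.   -49.8] t 19.22 F [-1.2  0.6 -0.5] w -0.2
```

```bash
cat > path.py <<'E'
from h import *
a=np.radians(40.1);x=np.array([np.cos(a),np.sin(a)]);y=np.array([-x[1],x[0]])
W=lambda X,Y:(392+X)*x+(-388.5+Y)*y
def J():
    p=np.array(arm.read_state()["tcp_pos"])*1000; return np.round([p[:2]@x-392,p[:2]@y+388.5,p[2]+25],1)
def Q(th,tau):
    t=np.radians(th); P=(1-tau)*np.array([80,85])+tau*np.array([90,92.6])
    u=np.array([np.cos(t),np.sin(t)]);n=np.array([-u[1],u[0]])
    q=P+90*u+8*n; return q[0]-11,q[1]-25
E
python3 - <<'E'
from path import *
print(J())
wp=[(*W(10,80),250,-49.9,4),(*W(10,80),148,-49.9,4)]
for k in range(0,13):
    th=73-75*k/12; Y,Z=Q(th,k/12); print(round(th),round(Y,1),round(Z,1)); wp.append((*W(10,Y),Z,-49.9,2 if k==0 else 1))
plan(wp)
E
```

```text
[ 13.6 -16.7 275.1]
73 87.7 148.4
67 98.0 146.5
60 108.0 143.5
54 117.6 139.6
48 126.6 134.8
42 135.0 129.1
36 142.6 122.6
29 149.4 115.4
23 155.4 107.6
17 160.4 99.3
10 164.4 90.6
4 167.3 81.6
-2 169.2 72.5
now [571.3 -48.7 250.1] [-180.     0.   -49.8] t 19.22 F [-1.2  0.6 -0.5] w -0.2
-0.0967, 0.0035, 0.0002, -0, 0, 0.0001,
-0.0967, 0.0036, 0.0002, -0, 0, 0.0001,
-0.0967, 0.0036, 0.0002, -0, 0, 0.0001,
-0.0967, 0.0036, 0.0002, -0, 0, 0.0001,
0, 0.0001, 0.102, -0, 0, -0,
0, 0.0001, 0.102, -0, 0, -0,
0, 0.0001, 0.102, -0, 0, -0,
0, 0.0001, 0.102, -0, 0, -0,
-0.0153, -0.0001, -0.0008, -0.0001, 0.0001, -0.0001,
-0.0153, -0.0001, -0.0008, -0.0001, 0.0001, -0.0001,
-0.0413, 0.0001, 0.0077, 0, -0, 0.0001,
-0.04, -0, 0.0117, 0, -0, -0,
-0.0383, -0, 0.0157, 0, -0, -0,
-0.0361, -0, 0.0194, 0, -0, -0,
-0.0335, -0, 0.0228, 0, -0, -0,
-0.0306, -0, 0.026, 0, -0, -0,
-0.0273, -0.0001, 0.0287, 0, -0, -0,
-0.0237, 0, 0.0312, 0, -0, -0,
-0.02, 0, 0.0332, 0, -0, -0,
-0.016, 0, 0.0347, 0, -0, -0,
-0.0118, 0, 0.036, 0, -0, -0,
-0.0076, 0, 0.0366, 0, -0, -0,
```

Request:
jog_arm(
  rows=[-0.097, 0.0035, 0, 0, 0, 0, -0.097, 0.0035, 0, 0, 0, 0, -0.097, 0.0035, 0, 0, 0, 0, -0.097, 0.0035, 0, 0, 0, 0, 0, 0, 0.1, 0, 0, 0, 0, 0, 0.11, 0, 0, 0, 0, 0, 0.11, 0, 0, 0, 0, 0, 0.088, 0, 0, 0],
)

```text
time_s: 19.88
tcp_pos: [0.5046, 0.0242, 0.1455]
orientation: [3.141, 0.002, -0.868]
force: [0.7, 1.1, 0.5]
width: 0.0002
grip_force: 0.0
```

Request:
jog_arm(
  rows=[-0.015, 0, -0.001, 0, 0, 0, -0.015, 0, -0.001, 0, 0, 0, -0.02, 0, 0.003, 0, 0, 0, -0.021, 0, 0.005, 0, 0, 0, -0.02, 0, 0.005, 0, 0, 0, -0.02, 0, 0.007, 0, 0, 0, 0, 0, 0, 0, 0, 0, 0, 0, 0, 0, 0, 0],
)

```text
time_s: 20.55
tcp_pos: [0.4881, 0.0452, 0.1437]
orientation: [-3.141, 0.001, -0.869]
force: [-0.1, 0.9, -0.4]
width: 0.0001
grip_force: 0.0
```

```bash
python3 - <<'E'
from path import *
print(J(),arm.read_state()["force"])
snap("side","d2.png")
# handle: dark pixels near clamp in side view, before/after
for f in("side0.png","d2.png"):
    g=cv2.imread("pics/"+f).max(2)
    print(f)
    for v in range(140,205,2): print(v,''.join('#' if q<60 else '.' for q in g[v,280:340]))
E
```

```text
[ 10.5 108.7 168.7] [-0.10055073  0.89641879 -0.38563038]
side0.png
140 ..........................................####..............
142 .........................................#####..............
144 .........................................#####..............
146 ........................................######..............
148 ........................................######..............
150 ..............####......................######..............
152 ..............####......................######..............
154 ..............######...................#######..............
156 ...............#####...................#######..............
158 ...............#####...................#######..............
160 ................######.................#######..............
162 ................######..................######..............
164 .................######.................######..............
166 .................######.................######..............
168 .................####...................######..............
170 ..................##....................#............
[... 2564 characters left out ...]
..................................########........
186 ............................................########........
188 ............................................................
190 ............................................................
192 ............................................................
194 ............................................................
196 ............................................................
198 ............................................................
200 ............................................................
202 ............................................................
204 ............................................................
```

Request:
jog_arm(
  rows=[-0.019, 0, 0.008, 0, 0, 0, -0.019, 0, 0.008, 0, 0, 0, -0.018, 0, 0.01, 0, 0, 0, -0.018, 0, 0.01, 0, 0, 0, -0.017, 0, 0.011, 0, 0, 0, -0.017, 0, 0.012, 0, 0, 0, -0.015, 0, 0.013, 0, 0, 0, -0.015, 0, 0.013, 0, 0, 0],
)

```text
time_s: 21.27
tcp_pos: [0.4658, 0.0712, 0.1221]
orientation: [-3.141, 0.0, -0.87]
force: [0.9, 0.4, 2.5]
width: 0.0002
grip_force: 1.1
```

Request:
jog_arm(
  rows=[-0.014, 0, 0.014, 0, 0, 0, -0.013, 0, 0.015, 0, 0, 0, -0.012, 0, 0.015, 0, 0, 0, -0.012, 0, 0.016, 0, 0, 0, -0.01, 0, 0.016, 0, 0, 0, -0.01, 0, 0.017, 0, 0, 0, 0, 0, 0, 0, 0, 0, 0, 0, 0, 0, 0, 0],
)

```text
time_s: 21.93
tcp_pos: [0.4543, 0.0842, 0.0988]
orientation: [3.141, 0.0, -0.87]
force: [0.5, 0.2, 0.8]
width: 0.0002
grip_force: 0.0
```

```bash
python3 - <<'E'
from path import *
print(J(),arm.read_state()["force"])
snap("side","d3.png"); g=cv2.imread("pics/d3.png").max(2)
for v in range(150,210,2): print(v,''.join('#' if q<60 else '.' for q in g[v,265:335]))
E
```

```text
[  9.7 160.3 123.8] [0.49156276 0.23720937 0.77692344]
150 .........####################...........................#####.........
152 .............##############............................######.........
154 ................#######................................######.........
156 .................###...................................######.........
158 ................####..................................#######.........
160 .................###...................................######.........
162 .................###...................................######.........
164 ................####...................................######.........
166 ................###....................................######.........
168 ..................###..#...............................######.........
170 ....................######.............................##.............
172 ......................######..........................................
174 .......................######.........................................
176 .........................######...................................
[... 504 characters left out ...]
.........................
192 ......................................................................
194 ......................................................................
196 ......................................................................
198 ......................................................................
200 ......................................................................
202 ......................................................................
204 .....................................................##...............
206 .....................................................##...............
208 ......................................................................
```

Request:
jog_arm(
  rows=[-0.008, 0, 0.017, 0, 0, 0, -0.008, 0, 0.017, 0, 0, 0, -0.006, 0, 0.018, 0, 0, 0, -0.006, 0, 0.018, 0, 0, 0, -0.004, 0, 0.018, 0, 0, 0, -0.002, 0, 0.012, 0, 0, 0, 0, 0, 0, 0, 0, 0, 0, 0, 0, 0, 0, 0],
)

```text
time_s: 22.65
tcp_pos: [0.449, 0.0906, 0.0739]
orientation: [3.141, -0.0, -0.87]
force: [-0.5, 0.3, -0.1]
width: -0.0001
grip_force: 0.0
```

Request:
jog_arm(
  rows=[0, 0, 0.006, 0, 0, 0, 0, 0, 0.004, 0, 0, 0, 0, 0, 0.004, 0, 0, 0, 0, 0, 0.004, 0, 0, 0, 0, 0, 0, 0, 0, 0, 0, 0, 0, 0, 0, 0, 0, 0, 0, 0, 0, 0, 0, 0, 0, 0, 0, 0],
)

```text
time_s: 23.32
tcp_pos: [0.4493, 0.0912, 0.07]
orientation: [-3.141, 0.001, -0.87]
force: [-3.4, 1.3, 8.0]
width: -0.0001
grip_force: 4.0
```

Request:
jog_arm(
  rows=[0, 0, 0.004, 0, 0, 0, 0, 0, 0.004, 0, 0, 0, 0, 0, 0, 0, 0, 0, 0, 0, 0, 0, 0, 0, 0, 0, 0, 0, 0, 0, 0, 0, 0, 0, 0, 0, 0, 0, 0, 0, 0, 0, 0, 0, 0, 0, 0, 0],
)

```text
time_s: 23.98
tcp_pos: [0.4493, 0.0915, 0.0682]
orientation: [-3.141, 0.001, -0.87]
force: [-6.0, 1.0, 14.9]
width: -0.0001
grip_force: 7.3
```

Request:
jog_arm(
  rows=[0, 0, 0.004, 0, 0, 0, 0, 0, 0.004, 0, 0, 0, 0, 0, 0.004, 0, 0, 0, 0, 0, 0, 0, 0, 0, 0, 0, 0, 0, 0, 0, 0, 0, 0, 0, 0, 0, 0, 0, 0, 0, 0, 0, 0, 0, 0, 0, 0, 0],
)

```text
time_s: 24.65
tcp_pos: [0.4493, 0.0919, 0.0656]
orientation: [-3.141, 0.002, -0.869]
force: [-10.3, 2.2, 24.5]
width: -0.0005
grip_force: 12.4
```

```bash
python3 - <<'E'
from path import *
print(J(),arm.read_state()["force"])
snap("side","d4.png"); g=cv2.imread("pics/d4.png").max(2)
for v in range(150,200,2): print(v,''.join('#' if q<60 else '.' for q in g[v,255:335]))
P=lambda X,Y,Z:np.round(proj("side",[*W(X,Y)/1000,Z/1000]),1)
print("expected home grip: centre",P(10,165,90),"ends",P(10,121,90),P(10,209,90))
E
```

```text
[ 10.8 169.4  90.6] [-10.31817695   2.1659638   24.47661288]
150 ...........###.......##########################..................######.........
152 ..........######.......#######################...................######.........
154 ............#####......#####################.....................######.........
156 .............#####......###################......................######.........
158 ................####.....#################......................#######.........
160 ..................####################..........................#######.........
162 .....................###############.............................######.........
164 .........................########................................######.........
166 ...........................##....................................######.........
168 ...........................##....................................######.........
170 ...........................##....................................#..............
172 ...........................##...................................................
174 ...............
[... 459 characters left out ...]
...................#########...
186 .....................................................................########...
188 ................................................................................
190 ................................................................................
192 ................................................................................
194 ................................................................................
196 ................................................................................
198 ................................................................................
expected home grip: centre [286.9 177.6] ends [295.3 183. ] [279.  172.4]
```

Request:
jog_arm(
  rows=[0, 0, -0.04, 0, 0, 0, 0, 0, -0.1, 0, 0, 0, 0, 0, -0.15, 0, 0, 0, 0, 0, -0.16, 0, 0, 0, 0, 0, -0.16, 0, 0, 0, 0, 0, -0.16, 0, 0, 0, 0, 0, 0, 0, 0, 0, 0, 0, 0, 0, 0, 0],
)

```text
time_s: 25.37
tcp_pos: [0.4892, 0.0894, 0.2452]
orientation: [3.122, 0.026, -0.859]
force: [-0.6, -0.2, -0.3]
width: 0.0001
grip_force: 0.0
```

```bash
cat > hc.py <<'E'
from path import *
import sys
t=sys.argv[1]
print(J())
for n in("side","scene"):
    im=snap(n,n+t+".png"); g=im.max(2); P=lambda X,Y,Z:np.round(proj(n,[*W(X,Y)/1000,Z/1000]),1)
    c=P(10,165,90); u,v=c.astype(int)
    print(n,"expected centre",c,"ends",P(10,121,90),P(10,209,90),"foot top",P(10,15,75))
    for r in range(v-14,v+16): print(r,''.join('#' if q<60 else '.' for q in g[r,u-30:u+30]),u-30)
E
python3 hc.py 5
```

```text
[ 39.8 141.8 270.2]
side expected centre [286.9 177.6] ends [295.3 183. ] [279.  172.4] foot top [318.1 202.9]
163 ............................................................ 256
164 ............................................................ 256
165 ............................................................ 256
166 ............................................................ 256
167 ............................................................ 256
168 ............................................................ 256
169 ............................................................ 256
170 ............................................................ 256
171 ............................................................ 256
172 ..........................#................................. 256
173 .........................####............................... 256
174 .........................#####.............................. 256
175 ..........................######............................ 256
176 ...........................######........................... 256
177 ...................
[... 2542 characters left out ...]
...... 192
214 ............................................................ 192
215 ............................................................ 192
216 ..................................................########## 192
217 ........................................###.#.############## 192
218 ........................................###############..... 192
219 ........................................#######............. 192
220 ............................................................ 192
221 ............................................................ 192
222 ............................................................ 192
223 ............................................................ 192
```

```bash
python3 - <<'E'
from path import *
def tri(a,b):
    o1,d1=ray("scene",*a);o2,d2=ray("side",*b)
    k=np.linalg.lstsq(np.stack([d1,-d2],1),o2-o1,rcond=None)[0]
    p=(o1+k[0]*d1+o2+k[1]*d2)/2*1000; r=np.linalg.norm(o1+k[0]*d1-o2-k[1]*d2)*1000
    return np.round([p[:2]@x-392,p[:2]@y+388.5,p[2],r],1)
# axis line of bar from side mask & scene mask via cv2.fitLine
out={}
for n,f,box in(("side","side5.png",(278,170,302,186)),("scene","scene5.png",(206,206,246,214))):
    g=cv2.imread("pics/"+f).max(2); u0,v0,u1,v1=box
    ys,xs=np.nonzero(g[v0:v1,u0:u1]<60); pts=np.stack([xs+u0,ys+v0],1).astype(np.float32)
    vx,vy,cx,cy=cv2.fitLine(pts,cv2.DIST_HUBER,0,.01,.01).ravel(); k=(pts-[cx,cy])@[vx,vy]
    out[n]=[(cx+vx*q,cy+vy*q) for q in(k.min()+1,k.max()-1)]; print(n,np.round(out[n],1))
# plane X=10 intersect per view
for n in out:
    for q in out[n]:
        o,d=ray(n,*q); X=np.array([*x,0]); s=((402/1000)-o@X)/(d@X); p=(o+s*d)*1000
        print(n,"Y,Z on plane x=10:",round(p[:2]@y+388.5,1),round(p[2],1))
E
```

```text
side [[281.8 173.6]
 [295.2 182.4]]
scene [[208.8 210.1]
 [242.  206.3]]
side Y,Z on plane x=10: 192.6 92.4
side Y,Z on plane x=10: 121.6 91.5
scene Y,Z on plane x=10: 195.5 89.5
scene Y,Z on plane x=10: 120.0 92.4
```

```bash
python3 - <<'E'
from h import *
plan([(571.5,-49,250,-49.9,7)])
E
```

```text
now [487.5  89.2 243.1] [178.6   1.5 -49.2] t 25.47 F [ 0.3  0.2 -1.5] w -0.0
0.091, 0.0153, -0.0061, 0.0011, 0.0012, 0.0005,
0.0911, 0.0152, -0.0058, 0.0011, 0.0012, 0.0005,
0.0911, 0.015, -0.0055, 0.0011, 0.0012, 0.0005,
0.0912, 0.0148, -0.0052, 0.0011, 0.0012, 0.0005,
0.0912, 0.0147, -0.0049, 0.0011, 0.0012, 0.0005,
0.0912, 0.0145, -0.0046, 0.0011, 0.0012, 0.0005,
0.0913, 0.0144, -0.0043, 0.0011, 0.0012, 0.0005,
```

Request:
jog_arm(
  rows=[0.091, 0.015, -0.006, 0.001, 0.001, 0, 0.091, 0.015, -0.006, 0.001, 0.001, 0, 0.091, 0.015, -0.006, 0.001, 0.001, 0, 0.091, 0.015, -0.005, 0.001, 0.001, 0, 0.091, 0.015, -0.005, 0.001, 0.001, 0, 0.091, 0.015, -0.005, 0.001, 0.001, 0, 0.091, 0.015, -0.004, 0.001, 0.001, 0, 0, 0, 0, 0, 0, 0],
)

```text
time_s: 26.13
tcp_pos: [0.572, -0.0535, 0.2494]
orientation: [3.138, 0.004, -0.865]
force: [-0.7, -1.0, 0.6]
width: -0.0002
grip_force: 0.0
```

```bash
python3 chk.py w7.png; python3 - <<'E'
from path import *
print(J())
im=snap("side","side6.png"); h=cv2.cvtColor(im,cv2.COLOR_RGB2HSV)
m=((h[...,1]>70)&(h[...,2]>70)).astype(np.uint8)   # woody pixels inside tray region
print("tray centre px",proj("side",[.702,.02,.03]),"offcut top px",proj("side",[.70,.02,.047]))
u,v=proj("side",[.702,.02,.03]).astype(int)
for r in range(v-22,v+22,2): print(''.join('#' if q else '.' for q in m[r,u-35:u+35]))
E
```

```text
stopbat [317.  224.9]
b1 [301.  224.9]
b2 [333. 225.]
b3 [336.3  70. ]
b4 [299.1  69.8]
fence [300.7  99.2]
fence side t=-60 [(np.float64(-2.0), 15), (np.float64(-1.5), 18), (np.float64(-1.0), 19), (np.float64(-0.5), 18), (np.float64(0.0), 14)]
open side t=-60 [(np.float64(-11.0), 46), (np.float64(-10.5), 44), (np.float64(-10.0), 36), (np.float64(-9.5), 31), (np.float64(-9.0), 23)]
fence side t=-90 [(np.float64(-2.0), 17), (np.float64(-1.5), 21), (np.float64(-1.0), 23), (np.float64(-0.5), 19), (np.float64(0.0), 16)]
open side t=-90 [(np.float64(-8.0), 33), (np.float64(-7.5), 42), (np.float64(-7.0), 45), (np.float64(-6.5), 46), (np.float64(-6.0), 37)]
fence side t=-120 [(np.float64(-1.5), 24), (np.float64(-1.0), 29), (np.float64(-0.5), 33), (np.float64(0.0), 32), (np.float64(0.5), 25)]
open side t=-120 [(np.float64(-1.5), 5), (np.float64(-1.0), 9), (np.float64(-0.5), 9), (np.float64(0.0), 8), (np.float64(1.5), 4)]
fence side t=-150 [(np.float64(-2.0), 54), (np.float64(-1.5), 68), (np.float64(-1.0), 73), (np.float64(-0.5), 73), (np.float64(0.0), 53)]
open side t=-150 [(np.float64(-1.5)
[... 1851 characters left out ...]
................#####################...................#####
#########................#####################..................######
#########.....................################..................######
#########.........................###########...................######
############...........................#####...................#######
###############..............................................#########
####################......................................############
########################................................##############
#############################........................#################
##################################................####################
```

```bash
python3 -c "
from bench import arm
print(arm.finish_job())"
```

```text
the job is handed in; nothing more can be done
None
```

I handed the job in at about 26 s with every step done: the offcut is in the tray, the batten is seated against the fence and stop, and the toggle clamp's handle is pressed home and holding level (the lock itself could only be judged from the handle's position).

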